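Lock the spatter guard behind the dumpling pan

ROBOT

A 6-joint arm with a two-finger parallel gripper is mounted at the origin on the work surface. World frame = base frame: x ahead of the robot, y to its left, z up, the work surface at z = 0. Lengths are in m, angles in rad, forces in N, time in s.
With the tool pointing down it reaches from about 0.375 to 0.9 m from the base axis. Payload 3.1 kg.
Tool frame: the origin (TCP) lies at the centre of the arm's flange, where the gripper is bolted on; the fingertips stand 182 mm ahead of it and the grasp point (between the pads) lies 164 mm ahead of it; z points along the fingers, y is the line along which they close (so a half turn about z gives the same grasp; the last joint's range is limited). The gripper opens to 87 mm and grips with 3 to 60 N. Pads are 19 mm wide; open, the fingers measure 117 mm over their backs; the gripper's body (75 mm by 190 mm) begins 51 mm behind the grasp point.
Start: joints at [1.071, 0.527, 1.433, -0, 1.181, -0.178], TCP at [0.198, 0.593, 0.405] pointing down, gripper open.
Joint ranges: [-3.08, 3.08], [-0.75, 2.2], [0.22, 2.44], [-1.43, 4.57], [0, 2.65], [-2.85, 2.85]. Speed limits (rad/s): [2.79, 2.79, 3.14, 3.14, 3.14, 3.14].

INTERFACE

Orientations are given as a unit quaternion [x, y, z, w].
In Python, from rig import * gives the robot as it stands.
- The arm moves only by the tool move_arm, never from a script. Its argument "commands" is a list that holds one entry, the list of rows, each a list of 6 numbers: the shift along the tool's x, y, z in units of 40 mm (1.0 is 40 mm), then the turn, a rotation vector about the tool's x, y, z in rad. A call has 1 to 12 rows; each row is the pose to reach, as a shift and turn from the pose commanded when the call began, along the tool's axes at that moment; what a row does not reach only later rows make up. A row lasts 1/8 s, in which the tool goes at most 62.5 mm and 10.7 degrees, less where a joint would pass 70% of its speed; a pose out of reach is approached as far as the arm can. A call with a gripper value outside its range is refused whole. "claw" is the closure, from -1 (fully open) to 1 (shut), so that 0 is half open, set as the call begins (left out, the last holds). The fingers move at their own pace and stop on an object; "squeeze" is the grip in N (left out, the last holds). Time passes only in rows, so rows that repeat a pose let the fingers close. It gives the time, the measured TCP pose, the force, the opening and the grip force at its end, in the units of the state.
- get_obs(): the state, without advancing time (a new reading comes with each control period).
- camera(name): name is "scene" or "top"; returns a dict with "pixels" (420x560x3 uint8, blue, green, red), "range_z" (420x560 float32, m along the optical axis (not along the pixel's ray), 0 where there is no reading), "camera_matrix" (3x3 intrinsics, pixels), "extrinsics" (4x4, takes a point from world to camera coordinates). Camera axes: x right, y up, looking along -z (the intrinsics and any distortion apply to the point x, -y, -z); pixel columns grow to the right and rows downward; lengths in m; the calibration is good to about 2 mm. A picture is of the moment at which its call begins.
- hand_in(): hands the job in; it is judged then, once.
The state is a dict: "time": time; "q": joint angles; "joint_velocities": joint speeds; "joint_torque": joint torques, N m; "position": TCP position; "tool_rot": TCP orientation; "ft_force": force on the tool from outside, world axes, zero at the start; "moment": the same for the moment, N m; "grip_width": finger opening in m; "grip_force": force on a finger pad.
Only numpy, scipy, OpenCV 4.12 (cv2) and the standard library are available. Lean on these libraries where they do the work, as an engineer would, in place of code of your own. Each camera call takes 0.05 s, during which the arm holds its last target. There are 200 camera calls.

TASK

At this street-food stall, move the sliding spatter guard from its parking place to stand behind the square pan with the four dumplings: pull the spring plunger up, slide the sleeve along the rail while the pin is out, and let the plunger go so that the pin drops fully home into the hole that belongs to the pan. The hole positions are only roughly known, so feel for the hole, never force the sleeve sideways against the pin, and leave everything else where it stands.

Things in the scene. Friction and masses are not known exactly. Their poses are not given: they have to be found in the camera images.
- rail: Square aluminium tube rail, 460 mm long, 40 mm wide, top 55 mm above the table, fixed to the table on two steel feet (90 x 50 x 15 mm). Origin on the table under the rail's middle; y runs along the rail, z up; pan, bowl and jar stand on its -x side (towards the robot). A 50 mm long parking slot is in its top at y = -165 mm nominal.
- holes_nominal (a point): Middle of the rail's top face, axes as the rail. Locking holes, each 13 mm along the rail by 16 mm across, nominally at y = -110, -55, 0, 55, 110 and 165 mm from here. The hole strip (6 mm thick) was clamped on by hand: slot and holes together really sit up to 12 mm off along the rail, either way, differently every time; this point does not show it. Seen from above where the sleeve is not.
- sleeve (a joint): Position (m) of the steel sleeve along the rail: 0 at the nominal parking place, growing to the rail's +y, at most 0.352. The plunger's axis is over the rail's middle line at rail y = this value - 0.165. Sleeve 66 mm long, 56 wide, top at 66 mm, round boss 28 mm across up to 82 mm; about 1 N of friction. Starts within 6 mm of 0, pin down in the slot.
- guard_mid (a point): Middle of the top edge of the spatter guard, an upright steel sheet 104 mm long along the rail, 3 mm thick, from 22 to 104 mm above the table, fixed to the sleeve on the rail's -x side, 47 mm from the rail's middle line, level with the plunger along the rail.
- plunger: Spring plunger upright on the sleeve: black cylindrical knob, 26 mm across, 34 mm tall, on a flat-ended steel pin of 10 mm. Origin: middle of the knob's underside, z up, y along the rail. Knob underside is 84 mm above the table with the pin fully home (pin end 12 mm below the rail's top), 96 mm with the pin standing on the strip between holes, 104 mm pulled right up.
- knob_top (a point): Middle of the knob's top face, 34 mm above its underside. The spring pushes the knob down with about 4.5 N at home, 7.5 N pulled right up. The pin drops into a hole by itself when the knob is free to move down and the pin is within 1.5 mm of the hole's middle along the rail; once in, it blocks the sleeve. Pushing sideways against it with over about 18 N would damage it.
- pan: Square black iron pan, 100 x 100 mm, 31 mm high, with four golden dumplings and a short handle towards the robot. Origin under the middle of the square. Its middle is 115 mm from the rail's middle line, opposite its hole: rail y = -55, 55 or 165 mm nominal, within 5 mm. Its hole is the one nearest to its middle along the rail. About 0.9 kg; not to be moved.
- bowl: Bystander: round steel bowl, 90 mm across the rim, 55 mm high, at another of the three places beside the rail; origin under its middle.
- jar: Bystander: closed amber glass jar, 68 mm across, 105 mm high, at the remaining place beside the rail; origin under its middle.
- brush: Bystander: oil brush, 180 mm long, lying on the table beyond the rail (rail's +x side, about 120 mm from its middle line), roughly parallel to it; origin at its middle underside.

How it is judged:
On the way, in this order (a step that is already met when the one before it is completed fails the run):
1. the plunger is pulled up out of the parking slot (height (world z) of plunger above 0.0965 m and value of joint sleeve below 0.03 m), for 0.05 s.
2. the guard is brought behind the pan with the pin still out (height (world z) of plunger above 0.093 m and y of pan in the frame of plunger between -0.03 and 0.03 m), for 0.05 s.
3. the pin has dropped home in the pan's hole (height (world z) of plunger below 0.0865 m and y of pan in the frame of plunger between -0.026 and 0.026 m), for 0.2 s.
At the end, for the whole second after the job is handed in: The plunger is home (knob within 2.5 mm of its lowest position) in the hole opposite the pan (plunger within 26 mm of the pan's middle along the rail), the sleeve at rest, and the pan, bowl and jar within 15 mm and the brush within 20 mm of where they started (all of step 3 and velocity of joint sleeve between -0.01 and 0.01 m/s and distance of each of pan, bowl, jar from where it was at the start of the episode below 0.015 m and distance of brush from where it was at the start of the episode below 0.02 m); the robot touches nothing.
It fails at once if the sleeve is forced: the pin presses on the rail with more than 20 N (contact force between plunger and rail above 20 N).
It fails at once if the pan, bowl, jar or brush is shoved or knocked (distance of any of pan, bowl, jar from where it was at the start of the episode above 0.02 m or distance of brush from where it was at the start of the episode above 0.03 m).
It also fails if it takes over 45 s, if anything falls off the work surface, if the arm or the gripper's body presses on something with over 40 N, if the wrist force passes 120 N, or if a joint passes its speed limit or range.

## Working session

There is one attempt and no reset: what is moved stays moved. The work goes in short steps, Python scripts to look and compute and a tool call to move; the robot and the scene stay as the last step left them, time stands still between calls to the robot, and variables do not carry over. Pictures are saved under pics/ and viewed, at most 10 in all, crops included, and the job is handed in when it is done.

Besides the shell and the picture viewer there is one more tool, called as name(argument=value, ...) on one line, values as JSON. move_arm: Moves the arm, as the interface text tells. Its arguments: {"type":"object","properties":{"commands":{"type":"array","items":{"type":"array","items":{"type":"array","items":{"type":"number"}}}},"claw":{"type":"number"},"squeeze":{"type":"number"}},"required":["commands"]}

```bash
mkdir -p pics; cat > h.py <<'E'
from rig import *
import numpy as np, cv2
from scipy.spatial.transform import Rotation as R
def world(c,u,v):
    K=c["camera_matrix"];d=float(c["range_z"][int(v),int(u)])
    p=np.array([(u-K[0,2])/K[0,0]*d,-(v-K[1,2])/K[1,1]*d,-d,1])
    return (np.linalg.inv(c["extrinsics"])@p)[:3]
E
python3 - <<'E'
from h import *
import pickle
o=get_obs();print(o)
for n in("top","scene"):
    c=camera(n);pickle.dump(c,open(n+".pkl","wb"));cv2.imwrite(f"pics/{n}0.png",c["pixels"]);print(c["camera_matrix"],c["extrinsics"])
E
```

```text
{'time': 0.0, 'q': array([ 1.07051206e+00,  5.28428351e-01,  1.43389937e+00, -2.21321441e-05,
        1.18136569e+00, -1.78514845e-01]), 'joint_velocities': array([-0.00019118, -0.00047895, -0.0011346 ,  0.00048663, -0.00019411,
       -0.00046578]), 'joint_torque': array([ 3.59938786e-04, -4.40048790e+01, -1.76591098e+01,  6.32429682e-02,
        5.83413674e-02, -1.78048581e-04]), 'position': array([0.19746875, 0.59262146, 0.40379538]), 'tool_rot': array([ 1.60187307e-01,  9.87086077e-01, -9.93866520e-04, -3.40043797e-04]), 'ft_force': array([-0.09458464, -0.33028002, -0.89583903]), 'moment': array([-0.04514868,  0.04857854,  0.06957526]), 'grip_force': 0.0, 'grip_width': 0.0870652863997294}
[[402.37264985   0.         284.1059305 ]
 [  0.         402.37264985 210.28705068]
 [  0.           0.           1.        ]] [[ 0.02338403 -0.99912183  0.03476704 -0.01722109]
 [ 0.99702301  0.02586253  0.07263781 -0.5971084 ]
 [-0.07347319  0.03296497  0.99675223 -0.71641368]
 [ 0.          0.          0.          1.        ]]
[[464.2354135    0.         287.96330831]
 [  0.         464.2354135  218.11231787]
 [  0.           0.           1.        ]] [[-0.30450283  0.95248783  0.00670547  0.15546936]
 [-0.77998556 -0.25338352  0.57220566  0.40007379]
 [ 0.54671798  0.16900807  0.82008275 -1.21497253]
 [ 0.          0.          0.          1.        ]]
```

View pics/top0.png

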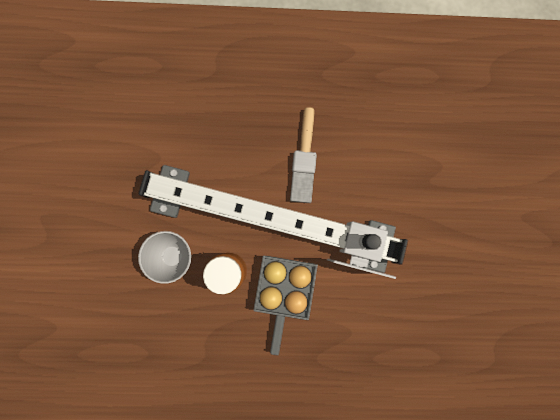

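View pics/scene0.png

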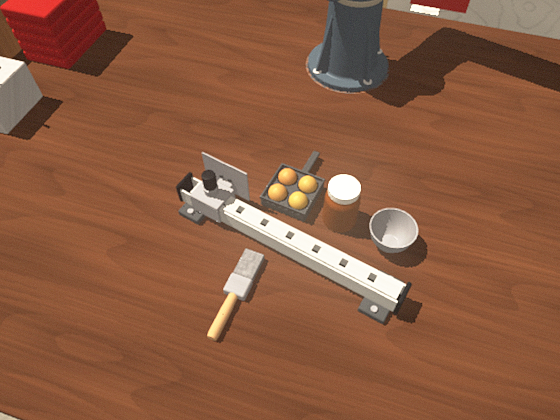

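The top view shows the rail from about (147,185) to (405,250), with six holes from (178,192) to (329,232). The knob is at (372,241), the pan's square at about (286,288), the jar at (222,275), the bowl at (165,257) and the brush at (303,160). I'll refine these with a crop and the depth data.

```bash
python3 - <<'E'
from h import *
import pickle
c=pickle.load(open("top.pkl","rb"))
im=c["pixels"]
K=c["camera_matrix"];E=c["extrinsics"];Ei=np.linalg.inv(E)
def at(u,v,z):
    r=Ei[:3,:3]@np.array([(u-K[0,2])/K[0,0],-(v-K[1,2])/K[1,1],-1]);o=Ei[:3,3]
    return o+r*(z-o[2])/r[2]
g=cv2.cvtColor(im,cv2.COLOR_BGR2GRAY).astype(float)
H=[]
for u,v in[(178,192),(208,200),(239,208),(269,216),(299,224),(329,232)]:
    w=g[v-7:v+8,u-7:u+8];m=np.clip(110-w,0,None);yy,xx=np.mgrid[-7:8,-7:8];m[np.hypot(xx,yy)>6.5]=0
    uu,vv=u+(m*xx).sum()/m.sum(),v+(m*yy).sum()/m.sum()
    p=at(uu,vv,.055);H.append(p);print("hole",np.round([uu,vv],1),p.round(4),world(c,u+6,v+6).round(4))
H=np.array(H);d=H[0]-H[-1];print("len",np.linalg.norm(d)/5,"yaw",np.degrees(np.arctan2(d[1],d[0])))
d/=np.linalg.norm(d);n=np.array([d[1],-d[0],0])
# knob top: pixels with height .11-.125
vs,us=np.nonzero(c["range_z"]>0)
P=np.array([world(c,u,v) for u,v in zip(us,vs)])
k=P[(P[:,2]>.108)&(P[:,2]<.13)&(np.hypot(P[:,0]-.52,P[:,1]+.24)<.15)]
print("knobpts",len(k),k.min(0),k.max(0),k.mean(0))
pr=lambda p:((p-H[-1])@d,(p-H[-1])@n)
print("knob s",pr((k.min(0)+k.max(0))/2))
# pan
q=P[(P[:,2]>.02)&(P[:,2]<.055)&(np.hypot(P[:,0]-world(c,286,288)[0],P[:,1]-world(c,286,288)[1])<.08)]
s=(q-H[-1])@d;t=(q-H[-1])@n
sel=abs(t+.115)<.045
print("pan s",np.percentile(s[sel],[1,50,99]),"n",np.percentile(t,[1,99]),n)
print("holes s",[pr(h)[0].round(4) for h in H], "rail ends",[pr(at(*e,.055)) for e in((147,185),(405,250))])
cv2.imwrite("pics/crop.png",cv2.resize(im[160:330,230:420],None,fx=4,fy=3.5,interpolation=cv2.INTER_CUBIC))
E
```

```text
hole [177.4 191.3] [0.6233 0.1853 0.055 ] [0.6121 0.1741 0.0522]
hole [207.8 199.3] [0.6106 0.1322 0.055 ] [0.5993 0.1212 0.0539]
hole [238.2 207.5] [0.5977 0.079  0.055 ] [0.5867 0.0668 0.0538]
hole [268.4 215.5] [0.5851 0.0259 0.055 ] [0.574  0.014  0.0535]
hole [298.6 223.5] [ 0.5724 -0.0274  0.055 ] [ 0.5614 -0.039   0.0522]
hole [328.8 231.5] [ 0.5597 -0.0807  0.055 ] [ 0.5486 -0.092   0.0531]
len 0.05470233492064468 yaw 76.5511587707401
knobpts 210 [ 0.53183176 -0.15632624  0.10807762] [ 0.55603912 -0.13160092  0.11987703] [ 0.54397408 -0.14336028  0.1161193 ]
knob s (np.float64(-0.06522323210932694), np.float64(-0.0005881827104197157))
pan s [-0.00339413  0.04638414  0.09811479] n [-0.17514646 -0.06554733] [ 0.97257797 -0.23257705  0.        ]
holes s [np.float64(0.2735), np.float64(0.2189), np.float64(0.1641), np.float64(0.1095), np.float64(0.0548), np.float64(0.0)] rail ends [(np.float64(0.3272340609583294), np.float64(-0.003026705764908988)), (np.float64(-0.13815206093470095), np.float64(0.00296128103011592))]
```

View pics/crop.png

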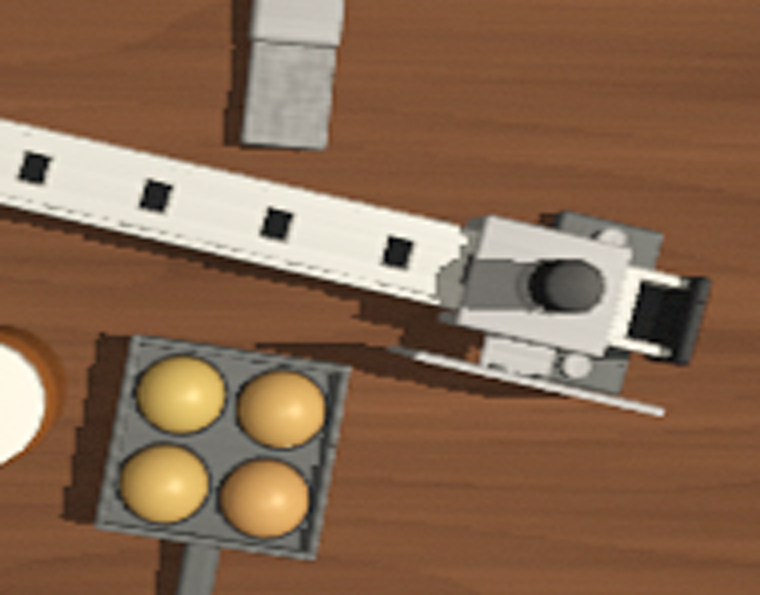

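The crop agrees with the numbers. The pan's middle is at s≈0.047 along the rail (measured from the first hole), so its hole is the second one, at s=0.0548. The knob is at s≈-0.065, world (0.5446, -0.1439), with its top at about 0.118. Next is the move to above the knob, with the fingers closing along the rail.

```bash
cat >> h.py <<'E'
def togo(p,yaw=np.radians(76.55)):
    o=get_obs();Rc=R.from_quat(o["tool_rot"]);y=np.array([np.cos(yaw),np.sin(yaw),0]);z=np.array([0,0,-1.])
    Rt=R.from_matrix(np.c_[np.cross(y,z),y,z])
    print("t",o["time"],"pos",o["position"].round(4),"row",(Rc.inv().apply(np.array(p)-o["position"])/.04).round(3),(Rc.inv()*Rt).as_rotvec().round(4),"F",o["ft_force"].round(2),"w",round(o["grip_width"],4))
E
python3 -c "
from h import *
togo((.5446,-.1439,.34))"
```

```text
t 0.1 pos [0.1975 0.5927 0.4039] row [-14.056 -14.722   1.621] [-0.0019 -0.0004 -0.087 ] F [0.04 0.35 0.43] w 0.0872
```

move_arm(commands=[[[-7,-7.4,0.5,0,0,-0.087],[-7,-7.4,0.5,0,0,-0.087],[-7,-7.4,0.5,0,0,-0.087],[-7,-7.4,0.5,0,0,-0.087],[-14.06,-14.72,1.6,0,0,-0.087],[-14.06,-14.72,1.6,0,0,-0.087],[-14.06,-14.72,1.6,0,0,-0.087],[-14.06,-14.72,1.6,0,0,-0.087],[-14.06,-14.72,1.6,0,0,-0.087],[-14.06,-14.72,1.6,0,0,-0.087],[-14.06,-14.72,1.6,0,0,-0.087],[-14.06,-14.72,1.6,0,0,-0.087]]], claw=-0.2)

```text
time: 1.6
position: [0.5169, -0.0854, 0.3464]
tool_rot: [0.117, 0.993, 0.0, -0.0]
ft_force: [0.9, -0.1, -0.3]
grip_width: 0.0527
grip_force: 0.0
```

```bash
python3 -c "
from h import *
togo((.5446,-.1439,.34))"
```

```text
t 1.6 pos [ 0.5169 -0.0854  0.3464] row [-1.015 -1.26   0.16 ] [ 0.0003 -0.0003 -0.0007] F [ 0.94 -0.11 -0.31] w 0.0527
```

move_arm(commands=[[[-1.0,-1.25,0.15,0,0,0],[-1.0,-1.25,0.15,0,0,0],[-1.0,-1.25,0.15,0,0,0],[-1.0,-1.25,0.15,0,0,0]]])

```text
time: 2.1
position: [0.5429, -0.1398, 0.3407]
tool_rot: [0.116, 0.993, 0.0, -0.001]
ft_force: [-0.3, -1.1, 0.1]
grip_width: 0.0522
grip_force: 0.0
```

```bash
python3 -c "
from h import *
togo((.5446,-.1439,.268))
c=camera('top');cv2.imwrite('pics/t1.png',cv2.resize(c['pixels'][160:330,230:420],None,fx=4,fy=3.5))
togo((.5446,-.1439,.268))"
```

```text
t 2.1 pos [ 0.5429 -0.1398  0.3407] row [-0.069 -0.091  1.817] [ 0.0006 -0.0018  0.0013] F [-0.33 -1.11  0.12] w 0.0522
t 2.15 pos [ 0.543  -0.1397  0.3409] row [-0.066 -0.094  1.822] [ 0.0004 -0.0012  0.0017] F [-0.18  0.33 -0.66] w 0.0524
```

move_arm(commands=[[[-0.07,-0.09,0.6,0,0,0],[-0.07,-0.09,1.2,0,0,0],[-0.07,-0.09,1.6,0,0,0],[-0.07,-0.09,1.8,0,0,0],[-0.07,-0.09,1.8,0,0,0]]])

```text
time: 2.78
position: [0.5455, -0.1451, 0.2686]
tool_rot: [0.117, 0.993, 0.0, -0.0]
ft_force: [-0.5, -0.5, -0.1]
grip_width: 0.0521
grip_force: 0.0
```

move_arm(commands=[[[0,0,0,0,0,0],[0,0,0,0,0,0],[0,0,0,0,0,0],[0,0,0,0,0,0]]], claw=1, squeeze=30)

```text
time: 3.28
position: [0.5457, -0.1454, 0.2692]
tool_rot: [0.117, 0.993, 0.0, 0.0]
ft_force: [-0.6, 0.6, 1.4]
grip_width: 0.0254
grip_force: 30.0
```

```bash
python3 -c "
from h import *
togo((.5446,-.1439,.268))
c=camera('scene');cv2.imwrite('pics/s1.png',cv2.resize(c['pixels'][100:300,120:380],None,fx=3,fy=3))"
```

```text
t 3.275 pos [ 0.5457 -0.1454  0.2692] row [0.035 0.031 0.031] [ 0.0001  0.0008 -0.0003] F [-0.58  0.63  1.45] w 0.0254
```

View pics/s1.png

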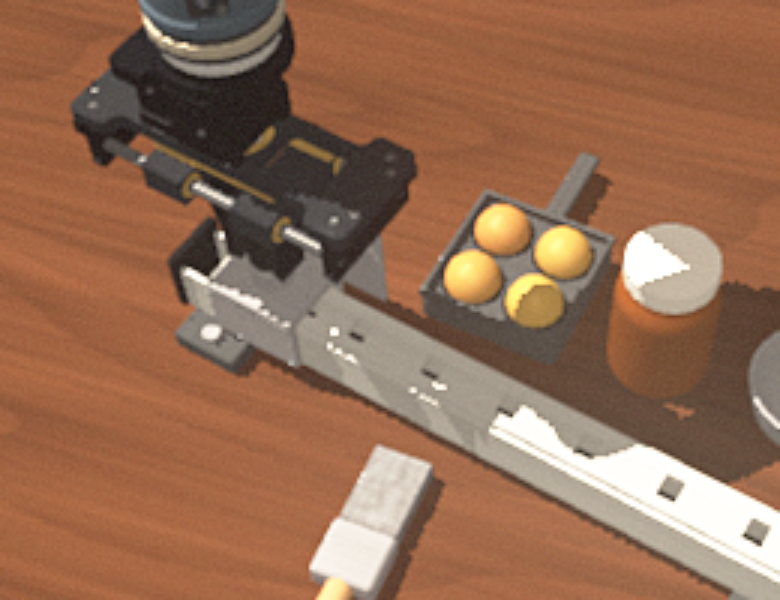

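The knob is held (25.4 mm, 30 N, gripper above the sleeve in the crop's upper left). I'll lift it 17 mm.

move_arm(commands=[[[0,0,-0.1,0,0,0],[0,0,-0.2,0,0,0],[0,0,-0.3,0,0,0],[0,0,-0.42,0,0,0],[0,0,-0.42,0,0,0],[0,0,-0.42,0,0,0]]])

```text
time: 4.08
position: [0.5456, -0.1454, 0.2857]
tool_rot: [0.117, 0.993, -0.0, 0.0]
ft_force: [2.8, -0.1, -7.4]
grip_width: 0.0256
grip_force: 30.0
```

```bash
python3 -c "
from h import *
togo((.5457+.2326*.119,-.1454+.9726*.119,.286))
c=camera('scene');cv2.imwrite('pics/s2.png',cv2.resize(c['pixels'][120:260,140:300],None,fx=4.5,fy=4.2))"
```

```text
t 4.075 pos [ 0.5456 -0.1454  0.2857] row [-1.000e-03  2.976e+00 -8.000e-03] [-0.      0.0005 -0.    ] F [ 2.83 -0.09 -7.36] w 0.0256
```

View pics/s2.png

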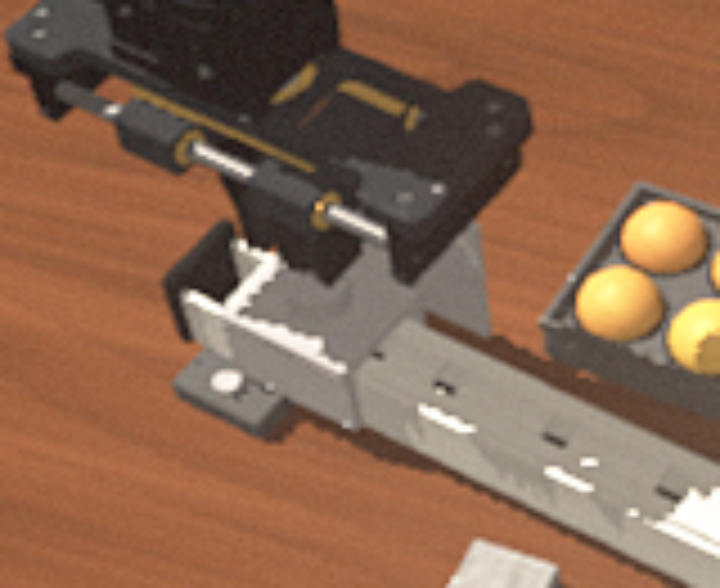

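The knob is up 17 mm with a spring force of 7.4 N. In the crop the sleeve is still parked and the pin is clear. I'll slide to about 4.5 mm short of the estimated hole.

move_arm(commands=[[[0,0.15,0,0,0,0],[0,0.4,0,0,0,0],[0,0.7,0,0,0,0],[0,1.0,0,0,0,0],[0,1.3,0,0,0,0],[0,1.6,0,0,0,0],[0,1.9,0,0,0,0],[0,2.2,0,0,0,0],[0,2.5,0,0,0,0],[0,2.75,0,0,0,0],[0,2.9,0,0,0,0],[0,2.9,0,0,0,0]]])

```text
time: 5.62
position: [0.5727, -0.0319, 0.2857]
tool_rot: [0.117, 0.993, 0.001, 0.0]
ft_force: [4.4, 0.5, -7.0]
grip_width: 0.0252
grip_force: 30.0
```

```bash
python3 - <<'E'
from h import *
o=get_obs();p=o["position"]
d=np.array([.2326,.9726,0]);n=np.array([.9726,-.2326,0]);h=np.array([.5597,-.0807,0])
print("s,n",(p-h)@d,(p-h)@n,p,o["ft_force"],o["grip_width"])
c=camera('top');cv2.imwrite('pics/t2.png',cv2.resize(c['pixels'][160:330,200:420],None,fx=3.6,fy=3.5))
E
```

```text
s,n 0.05052981684097237 0.0013336619032020772 [ 0.57274966 -0.03186752  0.28570224] [ 4.42914043  0.45684213 -6.95305938] 0.025151874186350034
```

View pics/t2.png

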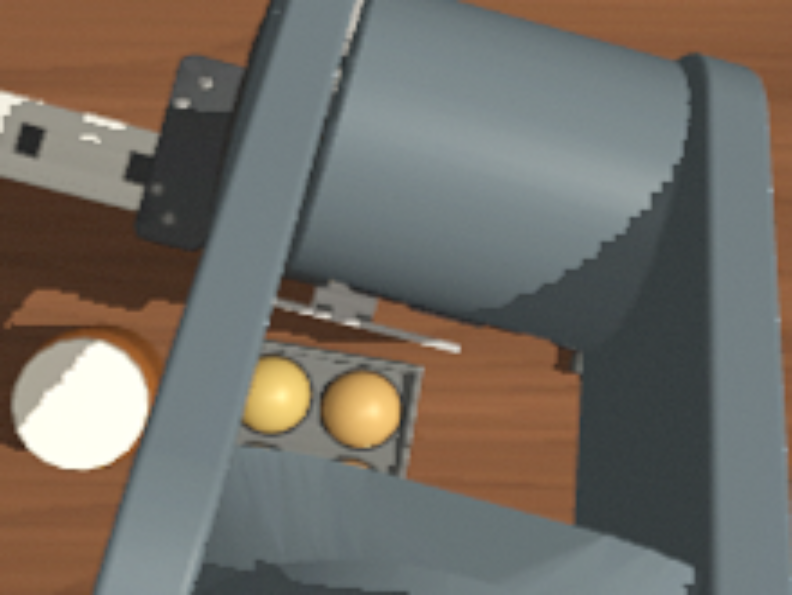

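The guard (at about (430,345) in the crop) has moved with the sleeve and now stands behind the pan. I'll lower the pin to just above the strip, then loosen the grip to 3 N so the spring can push it down.

move_arm(commands=[[[0,0,0.05,0,0,0],[0,0,0.09,0,0,0],[0,0,0.09,0,0,0]]])

```text
time: 6.05
position: [0.5726, -0.0328, 0.2819]
tool_rot: [0.117, 0.993, 0.0, 0.0]
ft_force: [4.3, -0.0, -7.7]
grip_width: 0.025
grip_force: 30.0
```

move_arm(commands=[[[0,0,0,0,0,0],[0,0,0,0,0,0],[0,0,0,0,0,0]]], squeeze=3)

```text
time: 6.42
position: [0.5723, -0.0327, 0.2823]
tool_rot: [0.117, 0.993, -0.0, -0.0]
ft_force: [1.6, -0.5, -1.9]
grip_width: 0.0257
grip_force: 3.0
```

move_arm(commands=[[[0,0.013,0,0,0,0],[0,0.025,0,0,0,0],[0,0.025,0,0,0,0]]])

```text
time: 6.8
position: [0.5724, -0.0321, 0.2822]
tool_rot: [0.117, 0.993, -0.001, -0.001]
ft_force: [-0.6, -4.2, -0.2]
grip_width: 0.0261
grip_force: 3.0
```

move_arm(commands=[[[0,0.013,0,0,0,0],[0,0.025,0,0,0,0],[0,0.025,0,0,0,0]]])

```text
time: 7.18
position: [0.5728, -0.0308, 0.2821]
tool_rot: [0.117, 0.993, -0.0, -0.0]
ft_force: [-1.3, -4.7, 1.5]
grip_width: 0.0261
grip_force: 3.0
```

move_arm(commands=[[[0,0.013,0,0,0,0],[0,0.025,0,0,0,0],[0,0.025,0,0,0,0]]])

```text
time: 7.55
position: [0.5729, -0.029, 0.2814]
tool_rot: [0.118, 0.993, 0.001, -0.001]
ft_force: [-0.1, -0.5, -4.5]
grip_width: 0.026
grip_force: 3.0
```

The side force vanished and the downward force rose to 4.5 N. The pin has probably started into the hole and is hanging on pad friction, so I'll open the fingers a little to release it.

move_arm(commands=[[[0,0,0,0,0,0],[0,0,0,0,0,0],[0,0,0,0,0,0]]], claw=0.28)

```text
time: 7.92
position: [0.5734, -0.0294, 0.2823]
tool_rot: [0.117, 0.993, 0.0, 0.0]
ft_force: [0.5, -0.1, -0.8]
grip_width: 0.0312
grip_force: 0.0
```

```bash
python3 - <<'E'
from h import *
o=get_obs();print(o["position"],o["ft_force"],o["grip_width"])
c=camera('scene');cv2.imwrite('pics/s3.png',cv2.resize(c['pixels'][150:270,190:340],None,fx=5,fy=5,interpolation=cv2.INTER_CUBIC))
E
```

```text
[ 0.57339443 -0.02944971  0.28229858] [ 0.45815516 -0.1343519  -0.75608328] 0.031173394360645024
```

View pics/s3.png

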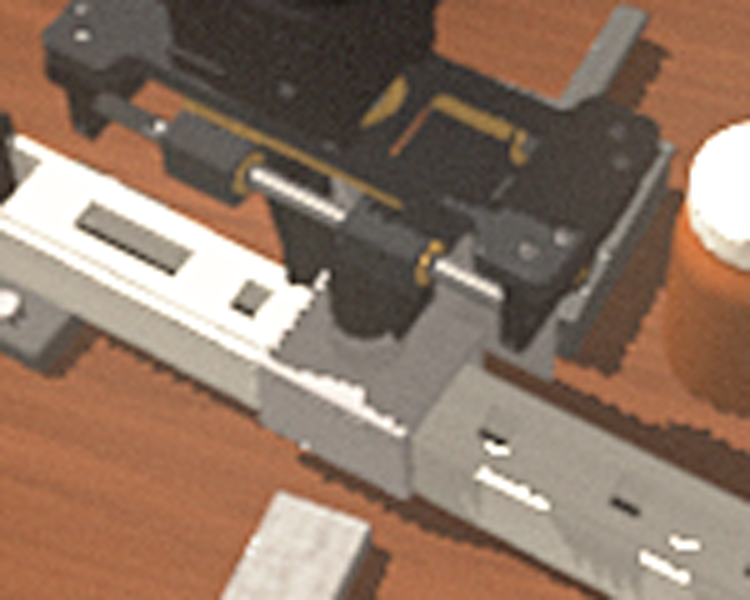

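The crop shows the slot (130,240) and the first hole (250,297) behind the sleeve. The knob (370,310) sits close on the boss, so it looks home. I'll open, retreat upwards and sideways, then measure the knob height.

move_arm(commands=[[[0,0,0,0,0,0],[0,0,0,0,0,0],[0,0,-0.5,0,0,0],[0,0,-1.5,0,0,0],[0,0,-3,0,0,0],[0,0,-4,0,0,0],[0,2,-4,0,0,0],[0,4,-4,0,0,0],[0,6,-4,0,0,0],[0,7,-4,0,0,0],[0,7,-4,0,0,0],[0,7,-4,0,0,0]]], claw=-0.2)

```text
time: 9.48
position: [0.6381, 0.2451, 0.4415]
tool_rot: [0.115, 0.993, 0.0, -0.0]
ft_force: [-0.7, -0.9, -0.7]
grip_width: 0.0524
grip_force: 0.0
```

```bash
python3 - <<'E'
from h import *
o=get_obs();print(o["position"],o["ft_force"],o["time"])
c=camera('scene');b=camera('top')
cv2.imwrite('pics/s4.png',c['pixels'])
d=np.array([.2326,.9726,0]);n=np.array([.9726,-.2326,0]);h=np.array([.5597,-.0807,0])
for cc in(c,b):
    P=np.array([world(cc,u,v) for v in range(100,330) for u in range(130,440) if cc["range_z"][v,u]>0])
    s=(P-h)@d;t=(P-h)@n
    k=P[(abs(s-.054)<.02)&(abs(t)<.014)]
    m=k[k[:,2]>.105];print(len(k),np.percentile(k[:,2],[50,90,95,99]), len(m), m.mean(0) if len(m) else 0, ((m-h)@d).min() if len(m) else 0,((m-h)@d).max() if len(m) else 0)
E
```

```text
[0.63812854 0.24505813 0.44147316] [-0.67337006 -0.88658144 -0.65128647] 9.475
482 [0.09336641 0.11828185 0.1187312  0.11974144] 185 [ 0.57506836 -0.02791298  0.11570291] 0.04126133558256411 0.06593007832349572
381 [0.11379312 0.11758007 0.11796668 0.11869048] 203 [ 0.57124327 -0.02923591  0.11624218] 0.040111960021642905 0.06522134279401533
```

View pics/s4.png

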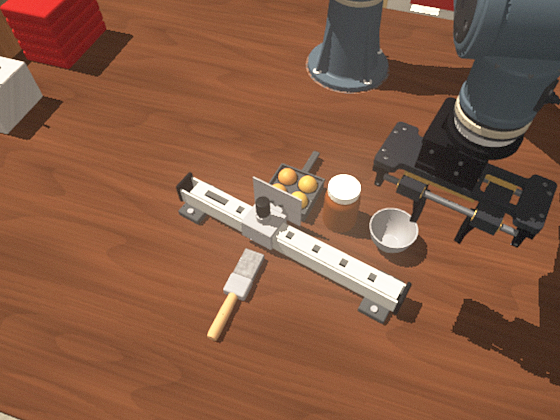

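The knob top measures 0.118 m, the same as when it was parked, so the pin is home. It's at s≈0.053, behind the pan. The picture shows the guard at (275,200) behind the dumplings, the other things where they stood, and the arm clear.

```bash
python3 -c "
from h import *
print(hand_in())"
```

```text
the job is handed in; nothing more can be done
None
```

The spatter guard now stands behind the dumpling pan with the pin home in the pan's hole (knob top measured at 0.118 m, as when parked); pan, bowl, jar and brush look unmoved, and the job is handed in, though hand-in returned no verdict.

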